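# Space, bolt and hold a knob tile flush in its display plinth

### The job

A marble sample tile with a crystal knob is being bonded into its display plinth and stands slightly proud on its springy bed. Stand the orange spacer upright in the gap beside the tile that is wide enough for it, right down on the plinth board and let go of it, then slide the silver barrel bolt fully home into its keeper across the front, and last press the tile straight down on its knob until its face is flush with the wooden cheeks. Finish while still holding it pressed flush, and leave the other display pieces where they are.

Things in the scene. Friction and masses are not known exactly. Their poses are not given: they have to be found in the camera images.
- plinth: Dark wooden plinth, fixed. Origin on the shelf under the tile's centre; x away from the robot, y left along the bolt. Board 12 mm thick, x -60..50, y -180..80 mm. Back stop face at x = 31, 36 mm high; bolt rod (10 mm thick, 21 mm up) in front at x = -40. The 50 x 50 mm tile has a cheek at each side; the gaps between run along x: 19 mm wide by the thin cheek, 8 mm by the thick one.
- thin_cheek: Light wooden cheek, fixed, 60 (x) by 16 (y) by 24 mm high, on the plinth board; origin under its centre, 52 mm to the plinth's left or right (+y or -y) of the tile's centre; axes as the plinth's. Top 36 mm above the shelf. The 19 mm gap lies between it and the tile; the gap's middle is 34.5 mm from the tile's centre.
- thick_cheek: Light wooden cheek block on the other side, fixed, 60 x 38 x 24 mm high, origin at the centre of its underside, 52 mm from the tile's centre; top 36 mm above the shelf. Only 8 mm is left between it and the tile.
- spacer_center (a point): Centre (half-way up) of the loose orange plastic spacer, 44 (own x) by 14 (own y) by 56 mm high (own z), about 40 g, standing on the shelf. In the gap it stands with its 44 mm side along the plinth's x, foot on the board (12 mm up): centre then 40 mm above the shelf, top 32 mm above the cheeks.
- bolt_knob (a point): Point on the axis of the barrel bolt's upright silver pin, 10 mm below the pin's top. The pin is 12 mm in diameter, its top 62 mm above the shelf, and is clear of other parts from 32 mm (tops of the bolt's staples) up. It moves with the bolt along the plinth's +y.
- bolt (a joint): Travel of the barrel bolt in m: 0 fully drawn, 0.06 fully home in the keeper (a hard stop); it slides along the plinth's +y (to the left), needs about 2 N, and stays where it is left.
- knob_top (a point): Centre of the flat top (20 mm across) of the crystal knob in the middle of the tile; 75 mm above the shelf when the tile is up, 69 mm when the tile is flush. The knob is 28 mm across, the tile's face lies 33 mm below this point.
- tile (a joint): How far the tile is pressed down, in m: 0 = up, its face 6 mm proud of the cheeks; 0.006 = flush, at a hard stop. A spring pushes it up: it begins to move at about 4.5 N and is flush at about 9 N; it springs back up when let go.
- gold_lever: Bystander: satin gold door lever on a round rose, 110 mm long, loose; origin under the rose.
- black_catch: Bystander: small black cabinet catch, 50 x 30 mm, loose; origin under its centre.
- wedge: Bystander: pale wooden stepped wedge, 70 x 22 x 19 mm, loose, not needed; origin under its centre.
- spare_knob: Bystander: pink crystal knob, 34 mm across, 40 mm high, loose; origin under its centre.
- screw_jar: Bystander: amber jar with steel cap, 60 mm across, 75 mm high, loose; origin under its centre.
There are look-alikes about, which are no part of the job. Of the things like the part that bears spacer_center, leave any that is green; of the rest the larger one is meant.

How it is judged:
By the outcome, as a careful person would: the job done as asked, in the order asked, and still so for the second after the job is handed in, while the arm keeps its last pose, push and grip.
It also fails if it takes over 64 s, if anything falls off the work surface, if the arm or the gripper's body presses on something with over 40 N, if the wrist force passes 120 N, or if a joint passes its speed limit or range.

### The arm

A 6-joint arm with a two-finger parallel gripper is mounted at the origin on the work surface. World frame = base frame: x ahead of the robot, y to its left, z up, the work surface at z = 0. Lengths are in m, angles in degrees, forces in N, time in s.
With the tool pointing down it reaches from about 0.4 to 0.825 m from the base axis. Payload 7 kg.
Tool frame: the origin (TCP) lies at the very end of the fingers, on their centre line; the grasp point (between the pads) lies tcp_to_grasp behind it (tcp_to_grasp is the distance from the TCP to the grasp point, in m); x points along the fingers, y is the direction in which the jaws open and shut, and the axes are right-handed (so a half turn about x gives the same grasp; the last joint's range is limited). The gripper opens to 88 mm and grips with 3 to 60 N. Pads are 19 mm wide; open, the fingers measure 130 mm over their backs; the gripper's body (78 mm by 193 mm) begins 47 mm behind the grasp point.
Start: joints at [-49.899, 20.546, 0.682, 0, -70.136, -16.507], TCP at [0.27, -0.619, 0.227] pointing down, gripper open.
Joint ranges: [-176.03, 176.03], [-82.01, 121.73], [-58.28, 71.71], [-173.87, 95.51], [-174.79, -0.11], [-173.66, 173.66]. Speed limits (degrees/s): [136.94, 136.94, 172.46, 180, 180, 180].

### API

Orientations are given as [roll, pitch, yaw] about the fixed x, y, z axes, in that order (R = Rz(yaw) Ry(pitch) Rx(roll)).
In Python, from plant import * gives the robot as it stands. The module is installed in compiled form; this text tells all that it offers.
- The arm moves only by the shell command python3 -m pendant 'ROWS'. ROWS is JSON, a list of rows, each an object with "claw": the finger opening in mm, from 0 to 87.6; "linear": the shift along the tool's x, y, z in mm, a list of three; "twist": the turn about the tool's x in rad. In form: [{"claw": claw, "linear": [tx, ty, tz], "twist": twist}, ...]. A call has exactly 10 rows; each row shifts and turns the commanded pose from where the row before left it, along the tool's axes as they then stand; what a row does not reach is not made up. A row lasts 1/12 s, in which the tool goes at most 41.7 mm and 7.16 degrees, less where a joint would pass 70% of its speed; a pose out of reach is approached as far as the arm can. A call with a gripper value outside its range is refused whole. The fingers move at their own pace and stop on an object; the grip force is fixed at half the most. Time passes only in rows, so rows that do not move let the fingers close, or fill a call up. It gives the time, the measured TCP pose, the force and the opening at its end, in the units of the state.
- get_obs(): the state, without advancing time (a new reading comes with each control period).
- snapshot(name): name is "side" or "top"; returns (picture, depth): 384x512x3 uint8, red, green, blue; 384x512 float32, m along the optical axis (not along the pixel's ray), 0 where there is no reading.
- camera_params(name): a dict with "fx", "fy", "cx", "cy" (pixels), "rvec" (rotation vector, rad) and "tvec" (3), from world to camera coordinates, as OpenCV has them. Camera axes: x right, y down, z forward; pixel columns grow to the right and rows downward; lengths in m; the calibration is good to about 2 mm. A picture is of the moment at which its call begins. camera_params takes no time and is no camera call.
- close_job(): hands the job in, once; it reports no verdict.
Trained networks look in the newest picture that a camera, given by its name, has taken for a name from the list of things; names that differ only in an ending like _2 or _b are one class to them, and where a whole thing is asked for, a point or a joint stands for the part that bears it (a point fixed in the world has none). Each returns a list of dicts, best first, with "confidence" (0 to 1); they miss things now and then, are a little off and sometimes report something else, mostly with a low value. They report only what shows in the picture. A call takes as long as a camera call. They do not tell look-alikes from the thing itself.
- boxes_of(camera, target): "xy" ([column, row] in pixels, amid what is visible of it).
The state is a dict: "clock": time; "joint_pos": joint angles; "qvel": joint speeds; "tau": joint torques, N m; "tool_pos": TCP position; "orientation": TCP orientation; "force": force on the tool from outside, world axes, zero at the start; "moment": the same for the moment, N m; "opening": finger opening in m.
Only numpy, scipy, OpenCV 4.12 (cv2) and the standard library are available. Lean on these libraries where they do the work, as an engineer would, in place of code of your own. Each camera call takes 0.05 s, during which the arm holds its last target. There are 200 camera calls.

## Working session

There is one attempt and no reset: what is moved stays moved. The work goes in short steps, Python scripts to look and compute and a shell command to move; the robot and the scene stay as the last step left them, time stands still between calls to the robot, and variables do not carry over. Pictures are saved under pics/ and viewed, about 8 in all and at most 12, crops included, and the job is handed in when it is done.

```bash
mkdir -p pics; cat > h.py <<'E'
from plant import *
import numpy as np, cv2
def cam(n):
    p=camera_params(n);R,_=cv2.Rodrigues(np.array(p["rvec"],float));return p,R,np.array(p["tvec"],float).ravel()
def cloud(n,d):
    p,R,t=cam(n);v,u=np.mgrid[:d.shape[0],:d.shape[1]]
    c=np.stack([(u-p["cx"])/p["fx"]*d,(v-p["cy"])/p["fy"]*d,d],-1)
    w=(c-t)@R;w[d==0]=np.nan;return w
def save(n,img): cv2.imwrite(f"pics/{n}.png",cv2.cvtColor(np.ascontiguousarray(img),cv2.COLOR_RGB2BGR))
E
python3 - <<'E'
from h import *
o=get_obs();print(o)
ims=[]
for c in("top","side"):
    im,d=snapshot(c);np.savez(f"{c}0.npz",im=im,d=d);W=cloud(c,d)
    p,R,t=cam(c);print(c,"campos",(-R.T@t).round(3),p["fx"])
    save(c+"0",cv2.resize(im,(768,576)))
    for n in["plinth","thin_cheek","thick_cheek","spacer_center","bolt_knob","knob_top","gold_lever","wedge","screw_jar","spare_knob","black_catch"]:
        for b in boxes_of(c,n)[:4]:
            u,v=map(int,np.round(b["xy"]));print(c,n,(u,v),round(b["confidence"],2),W[v,u].round(3))
E
```

```text
{'clock': 0.0, 'joint_pos': array([-4.98992350e+01,  2.05901496e+01,  6.32654556e-01, -2.06993795e-02,
       -7.01379440e+01, -1.65070478e+01]), 'qvel': array([ 0.00185417, -0.00664307,  0.02161192, -0.08212098, -0.0053759 ,
       -0.01242038]), 'tau': array([-1.62929398e-03, -5.82717812e+01,  2.93046552e+01,  6.99687481e+00,
        6.84214581e-03, -1.89465595e-04]), 'tool_pos': array([ 0.26993438, -0.61811346,  0.2256269 ]), 'orientation': array([ 94.98469741,  89.90259678, 118.57136568]), 'force': array([-0.65042263,  0.95271398,  0.21101878]), 'moment': array([ 0.05658487, -0.04073098,  0.05417223]), 'opening': 0.08758055144953067}
top campos [ 0.418 -0.05   1.58 ] 498.18380660685483
top plinth (256, 200) 0.63 [ 0.561 -0.08   0.037]
top thin_cheek (256, 199) 0.46 [ 0.564 -0.08   0.034]
top thick_cheek (220, 202) 0.55 [0.556 0.032 0.034]
top thick_cheek (205, 139) 0.26 [0.746 0.076 0.077]
top spacer_center (140, 234) 0.54 [0.458 0.276 0.052]
top spacer_center (121, 247) 0.48 [0.419 0.343 0.009]
top spacer_center (161, 224) 0.44 [0.488 0.211 0.059]
top bolt_knob (268, 214) 0.45 [
[... 578 characters left out ...]
.038]
side thick_cheek (183, 210) 0.49 [0.737 0.099 0.053]
side spacer_center (248, 277) 0.78 [0.489 0.229 0.042]
side spacer_center (347, 167) 0.64 [ 0.461 -0.36   0.02 ]
side spacer_center (245, 305) 0.62 [0.461 0.293 0.037]
side spacer_center (253, 340) 0.56 [0.41  0.359 0.04 ]
side knob_top (270, 204) 0.58 [ 0.559 -0.02   0.052]
side gold_lever (310, 146) 0.83 [ 0.596 -0.394  0.05 ]
side gold_lever (303, 194) 0.3 [ 0.52  -0.146  0.023]
side wedge (154, 294) 0.83 [0.647 0.328 0.014]
side screw_jar (183, 210) 0.6 [0.737 0.099 0.053]
side spare_knob (136, 251) 0.69 [0.751 0.256 0.034]
side spare_knob (245, 306) 0.59 [0.461 0.293 0.034]
side black_catch (348, 171) 0.68 [ 0.455 -0.352  0.011]
```

```bash
python3 - <<'E'
from h import *
a=np.load("top0.npz")["im"];b=np.load("side0.npz")["im"]
save("c0",np.vstack([cv2.resize(a[165:275,100:300],(660,363),interpolation=3)]))
save("c1",cv2.resize(b[170:370,190:350],(480,600),interpolation=3))
for c,y0,y1,x0,x1 in(("top",200,270,100,190),("side",240,370,200,300)):
    z=np.load(c+"0.npz");im=z["im"];W=cloud(c,z["d"]);hsv=cv2.cvtColor(im,cv2.COLOR_RGB2HSV)
    for nm,lo,hi in(("orange",3,22),("green",40,85)):
        m=(hsv[...,0]>=lo)&(hsv[...,0]<=hi)&(hsv[...,1]>130)&(hsv[...,2]>80)
        n,l,s,ce=cv2.connectedComponentsWithStats(m.astype(np.uint8))
        for i in range(1,n):
            if s[i,4]>25:
                q=W[l==i];q=q[~np.isnan(q[:,0])];zt=np.percentile(q[:,2],95) if len(q) else 0
                k=q[q[:,2]>zt-.01][:,:2].astype(np.float32)
                print(c,nm,ce[i].round(),s[i],"ztop",zt.round(3),cv2.minAreaRect(k) if len(k) else 0)
E
```

```text
top orange [302.  56.] [   16     6   496   219 40455] ztop -0.737 ((1.054856777191162, -0.1414806842803955), (2.4310903549194336, 1.0724141597747803), 89.66938781738281)
top orange [ 95. 100.] [ 64  87  62  27 190] ztop 0.156 ((0.8496932983398438, 0.39502570033073425), (0.19611302018165588, 0.009636388160288334), 67.19554901123047)
top orange [ 61. 145.] [ 58 142   8   8  27] ztop 0.075 ((0.7314919829368591, 0.520437479019165), (0.018227439373731613, 0.02191760763525963), 56.935325622558594)
top orange [356. 181.] [345 164  24  35 127] ztop 0.068 ((0.6155358552932739, -0.3872922956943512), (0.11938947439193726, 0.015656420961022377), 28.764585494995117)
top orange [434. 210.] [419 208  31   4  95] ztop 0.134 ((0.5207180976867676, -0.597088098526001), (0.09314901381731033, 0.00917533878237009), 89.59981536865234)
top orange [136. 232.] [131 226  11  14  64] ztop 0.06 ((0.46410518884658813, 0.2858932912349701), (0.043377239257097244, 0.013035135343670845), 32.54929733276367)
top orange [117. 246.] [113 242   9  10  37] ztop 0.046 ((0.41985487937927246, 0.3466916084289551), (0.01033990
[... 2006 characters left out ...]
16087647527456284), 31.962242126464844)
side orange [ 34. 331.] [ 26 323  17  19 210] ztop 0.073 ((0.7280842065811157, 0.5217107534408569), (0.023097610101103783, 0.024007927626371384), 16.407001495361328)
side orange [252. 341.] [246 326  13  31 273] ztop 0.044 ((0.41819822788238525, 0.34919261932373047), (0.010049981996417046, 0.03185955807566643), 54.32940673828125)
side orange [134. 379.] [125 373  18  11 168] ztop 0.072 ((0.5197674632072449, 0.5184691548347473), (0.02495933696627617, 0.017222456634044647), 29.33279037475586)
side green [251. 267.] [242 262  19  11  76] ztop 0.059 ((0.48852938413619995, 0.21653558313846588), (0.040080104023218155, 0.011413154192268848), 67.2994155883789)
```

View pics/c0.png

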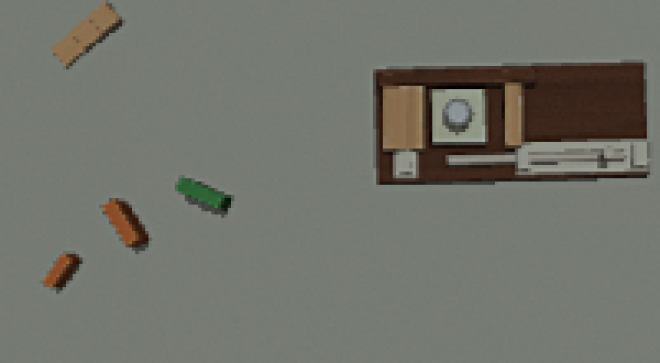

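View pics/c1.png

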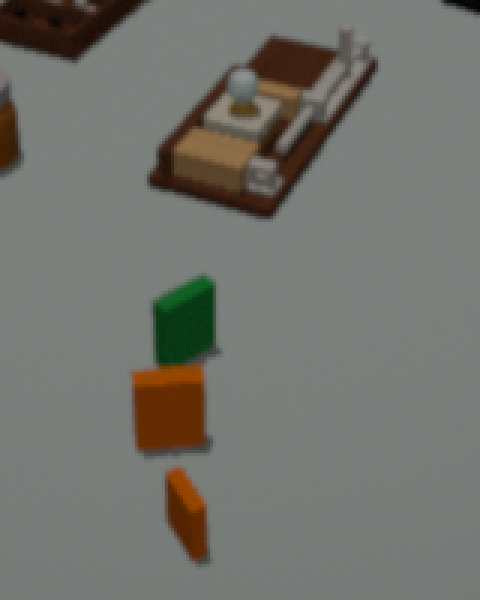

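View pics/top0.png

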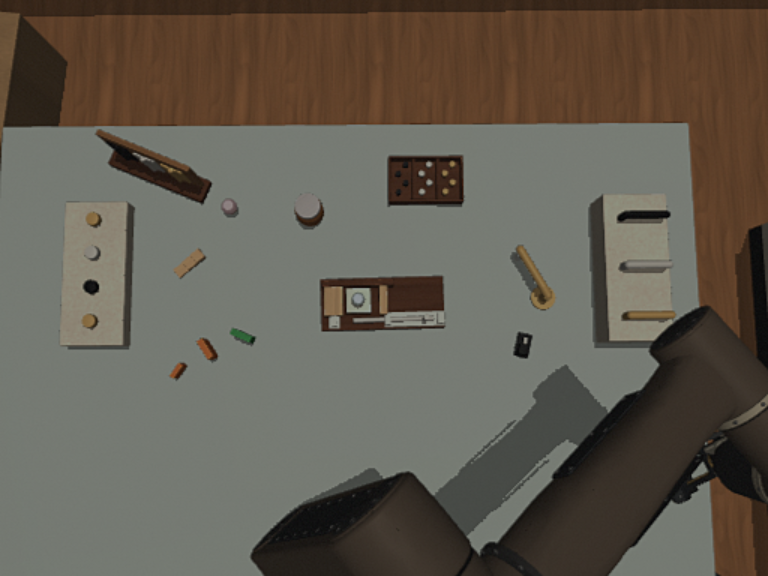

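The things that could be taken for the spacer, in top-camera pixels:
- Large orange at (136,232), 43x14 mm and 58 mm high. This is the one I choose.
- Small orange at (121,247), 31 mm long and about 45 mm high.
- Green at (161,224), to be left alone.

The crops confirm the choice. The thin cheek and the 19 mm gap are on the right (-y) side of the tile.

Next I'll fit the plinth pose precisely.

```bash
cat >> h.py <<'E'
from scipy.spatial.transform import Rotation as Ro
from scipy.optimize import minimize
print("g",globals().get("tcp_to_grasp"))
def box(x0,x1,y0,y1,z0,z1): return np.array([[x,y,z] for x in(x0,x1) for y in(y0,y1) for z in(z0,z1)],float)
def w2p(n,P):
    p,R,t=cam(n);c=np.asarray(P)@R.T+t;return np.stack([c[:,0]/c[:,2]*p["fx"]+p["cx"],c[:,1]/c[:,2]*p["fy"]+p["cy"]],1)
def topw(q,P):  # plinth pose -> world
    c,s=np.cos(q[2]),np.sin(q[2]);P=np.asarray(P,float);return np.stack([q[0]+c*P[:,0]-s*P[:,1],q[1]+s*P[:,0]+c*P[:,1],P[:,2]],1)
S=8
def hull(n,P,shape):
    m=np.zeros((shape[0]*S,shape[1]*S),np.uint8);u=cv2.convexHull(((w2p(n,P)+.5)*S).astype(np.float32)).round().astype(np.int32)
    cv2.fillConvexPoly(m,u,1);return cv2.resize(m.astype(np.float32),(shape[1],shape[0]),interpolation=cv2.INTER_AREA)
def labfit(n,im,parts,q0,roi):
    """parts: boxes in paint order; fits pose by piecewise-constant colour residual"""
    x0,x1,y0,y1=roi;I=im.astype(float)
    def f(q):
        ms=[hull(n,topw(q,b),im.shape[:2])[y0:y1,x0:x1] for b in parts]
        lay=[];rest=np.ones_like(ms[0])
        for m in ms[::-1]: lay.append(rest*m);rest=rest*(1-m)
        A=np.stack(lay+[rest],-1).reshape(-1,len(ms)+1);B=I[y0:y1,x0:x1].reshape(-1,3)
        r=A@np.linalg.lstsq(A,B,rcond=None)[0]-B;return np.sqrt(r**2+25).mean()
    s=np.array([[0,0,0],[.006,0,0],[0,.006,0],[0,0,.05]])+q0
    r=minimize(f,q0,method="Nelder-Mead",options=dict(initial_simplex=s,xatol=1e-5,fatol=1e-4,maxiter=150));return r.x,r.fun
E
python3 - <<'E'
from h import *
o=get_obs();R=Ro.from_euler("xyz",o["orientation"],degrees=True).as_matrix();print("tool axes cols",R.round(3).tolist())
board=box(-.06,.05,-.18,.08,0,.012)
tops=[box(-.03,.03,.033,.071,.036,.036),box(-.03,.03,-.06,-.044,.036,.036),box(-.025,.025,-.025,.025,.042,.042)]
full=[box(-.03,.03,-.06,-.044,.012,.036),box(-.025,.025,-.025,.025,.012,.042),box(-.03,.03,.033,.071,.012,.036)]
sp=[box(-.022,.022,-.007,.007,0,.056)]
for n,roi,pr,sr in(("top",(205,310,175,230),tops,(125,146,220,246)),("side",(230,330,170,250),full,(225,266,284,330))):
    im=np.load(n+"0.npz")["im"]
    print(n,"plinth",labfit(n,im,[board]+pr,[.557,-.02,-.03],roi))
    print(n,"board",labfit(n,im,[board],[.557,-.02,-.03],roi))
    print(n,"spacer",labfit(n,im,sp,[.463,.287,.567],sr))
z=np.load("side0.npz");W=cloud("side",z["d"]);im=z["im"]
for r in range(174,200,2): print(r,[(c,W[r,c].round(3).tolist()) for c in range(300,312,2) if W[r,c][2]>.025])
E
```

```text
g 0.0188
tool axes cols [[0.0, -0.4, 0.916], [0.0, 0.916, 0.4], [-1.0, 0.0, 0.0]]
top plinth (array([ 0.56196917, -0.02487091,  0.01813893]), np.float64(16.697269268640486))
top board (array([ 0.56166732, -0.02456088,  0.01988592]), np.float64(22.63959668218201))
top spacer (array([0.46353333, 0.2865603 , 0.57744235]), np.float64(10.27900586412319))
side plinth (array([ 0.56137959, -0.0263489 ,  0.01996705]), np.float64(13.855156006441888))
side board (array([ 0.5610543 , -0.02587337,  0.01950999]), np.float64(15.067335559213946))
side spacer (array([0.46203572, 0.2875954 , 0.56737296]), np.float64(19.13704873320724))
174 []
176 []
178 [(304, [0.527, -0.167, 0.061]), (306, [0.521, -0.165, 0.064])]
180 [(304, [0.523, -0.157, 0.061]), (306, [0.519, -0.16, 0.06])]
182 [(304, [0.525, -0.163, 0.051]), (306, [0.519, -0.162, 0.053]), (308, [0.527, -0.199, 0.033]), (310, [0.522, -0.203, 0.032])]
184 [(304, [0.523, -0.159, 0.047]), (306, [0.52, -0.164, 0.046]), (308, [0.523, -0.19, 0.031]), (310, [0.518, -0.191, 0.032])]
186 [(304, [0.523, -0.158, 0.042]), (306, [0.519, -0.162, 0.041]), (310, [0.516, -0.188, 0.028])]
188 [(304, [0.523, -0.159, 0.035]), (306, [0.518, -0.16, 0.036])]
190 [(304, [0.524, -0.162, 0.027]), (306, [0.518, -0.162, 0.028])]
192 [(302, [0.524, -0.149, 0.027])]
194 [(300, [0.525, -0.136, 0.027])]
196 [(300, [0.522, -0.128, 0.026])]
198 [(300, [0.519, -0.12, 0.025])]
```

```bash
cat >> h.py <<'E'
Q=np.array([.5616,-.0256,.0193])
def pl(x,y,z=0): return topw(Q,[[x,y,z]])[0]
def go(target,jaw=None,tag=""):
    o=get_obs();R=Ro.from_euler("xyz",o["orientation"],degrees=True).as_matrix()
    d=R.T@(np.array(target)-o["tool_pos"])*1000;a=np.arctan2(R[1,1],R[0,1])
    tw=None if jaw is None else round(float((a-jaw+np.pi/2)%np.pi-np.pi/2),3)
    print(tag,"t",round(o["clock"],2),"pos",o["tool_pos"].round(4),"jaw",round(float(a),3),"j6",o["joint_pos"][5].round(1),"tilt",np.degrees(np.arccos(-R[2,0])).round(2),"F",np.round(o["force"],1),"open",round(o["opening"],4),"\n  -> lin mm",d.round(1),"twist",tw,)
E
L='{"claw":87,"linear":[0,24,26],"twist":0}'
python3 -m pendant '[{"claw":87,"linear":[0,24,26],"twist":0},{"claw":87,"linear":[0,24,26],"twist":0},{"claw":87,"linear":[0,24,26],"twist":0},{"claw":87,"linear":[0,24,26],"twist":0},{"claw":87,"linear":[0,24,26],"twist":0},{"claw":87,"linear":[0,24,26],"twist":0},{"claw":87,"linear":[0,24,26],"twist":0},{"claw":87,"linear":[0,24,26],"twist":0},{"claw":87,"linear":[0,24,26],"twist":0},{"claw":87,"linear":[0,24,26],"twist":0}]'
python3 -c "
from h import *
go([.4628,.287,.2],.573)"
```

```text
clock: 2.03
tool_pos: [0.4128, -0.293, 0.2269]
orientation: [-39.3, 90.0, -15.7]
force: [0.9, 1.1, 0.3]
opening: 0.087
g 0.0188
 t 2.03 pos [ 0.4128 -0.293   0.2269] jaw 1.983 j6 -53.3 tilt 0.05 F [0.9 1.1 0.3] open 0.087 
  -> lin mm [ 26.8 511.5 278. ] twist 1.41
```

```bash
python3 -m pendant '[{"claw":87,"linear":[0,32,17.4],"twist":0},{"claw":87,"linear":[0,32,17.4],"twist":0},{"claw":87,"linear":[0,32,17.4],"twist":0},{"claw":87,"linear":[0,32,17.4],"twist":0},{"claw":87,"linear":[0,32,17.4],"twist":0},{"claw":87,"linear":[0,32,17.4],"twist":0},{"claw":87,"linear":[0,32,17.4],"twist":0},{"claw":87,"linear":[0,32,17.4],"twist":0},{"claw":87,"linear":[0,32,17.4],"twist":0},{"claw":87,"linear":[0,32,17.4],"twist":0}]'
python3 -m pendant '[{"claw":87,"linear":[0,32,17.4],"twist":0},{"claw":87,"linear":[0,32,17.4],"twist":0},{"claw":87,"linear":[0,32,17.4],"twist":0},{"claw":87,"linear":[0,32,17.4],"twist":0},{"claw":87,"linear":[0,32,17.4],"twist":0},{"claw":87,"linear":[0,0,0],"twist":0.12},{"claw":87,"linear":[0,0,0],"twist":0.12},{"claw":87,"linear":[0,0,0],"twist":0.12},{"claw":87,"linear":[0,0,0],"twist":0.12},{"claw":87,"linear":[0,0,0],"twist":0.12}]'
python3 -m pendant '[{"claw":87,"linear":[0,0,0],"twist":0.12},{"claw":87,"linear":[0,0,0],"twist":0.12},{"claw":87,"linear":[0,0,0],"twist":0.12},{"claw":87,"linear":[0,0,0],"twist":0.12},{"claw":87,"linear":[0,0,0],"twist":0.12},{"claw":87,"linear":[0,0,0],"twist":0.12},{"claw":87,"linear":[0,0,0],"twist":0.06},{"claw":87,"linear":[0,0,0],"twist":0},{"claw":87,"linear":[0,0,0],"twist":0},{"claw":87,"linear":[0,0,0],"twist":0}]'
python3 -c "
from h import *
go([.4628,.287,.034],.573)"
```

```text
clock: 2.87
tool_pos: [0.4435, 0.0702, 0.2271]
orientation: [6.9, 89.9, 30.5]
force: [1.5, -1.0, -0.6]
opening: 0.0871
clock: 3.7
tool_pos: [0.4594, 0.25, 0.2266]
orientation: [42.9, 90.0, 31.8]
force: [-0.1, -0.9, -0.4]
opening: 0.0868
clock: 4.53
tool_pos: [0.5057, 0.1959, 0.2194]
orientation: [179.0, 83.3, 129.6]
force: [-0.2, 0.1, 0.6]
opening: 0.087
g 0.0188
 t 4.53 pos [0.5057 0.1959 0.2194] jaw 0.708 j6 -173.6 tilt 6.66 F [-0.2  0.1  0.6] open 0.087 
  -> lin mm [195.5  26.3 -74.9] twist 0.135
```

Joint 6 ran into its range limit, so I'll turn back the other way to the equivalent half-turn grasp.

```bash
python3 -m pendant '[{"claw":87,"linear":[0,0,0],"twist":-0.12},{"claw":87,"linear":[0,0,0],"twist":-0.12},{"claw":87,"linear":[0,0,0],"twist":-0.12},{"claw":87,"linear":[0,0,0],"twist":-0.12},{"claw":87,"linear":[0,0,0],"twist":-0.12},{"claw":87,"linear":[0,0,0],"twist":-0.12},{"claw":87,"linear":[0,0,0],"twist":-0.12},{"claw":87,"linear":[0,0,0],"twist":-0.12},{"claw":87,"linear":[0,0,0],"twist":-0.12},{"claw":87,"linear":[0,0,0],"twist":-0.12}]'
python3 -m pendant '[{"claw":87,"linear":[0,0,0],"twist":-0.12},{"claw":87,"linear":[0,0,0],"twist":-0.12},{"claw":87,"linear":[0,0,0],"twist":-0.12},{"claw":87,"linear":[0,0,0],"twist":-0.12},{"claw":87,"linear":[0,0,0],"twist":-0.12},{"claw":87,"linear":[0,0,0],"twist":-0.12},{"claw":87,"linear":[0,0,0],"twist":-0.12},{"claw":87,"linear":[0,0,0],"twist":-0.12},{"claw":87,"linear":[0,0,0],"twist":-0.12},{"claw":87,"linear":[0,0,0],"twist":-0.12}]'
python3 -c "
from h import *
go([.4628,.287,.034],.573)"
```

```text
clock: 5.37
tool_pos: [0.5051, 0.1969, 0.2197]
orientation: [109.7, 83.3, 129.5]
force: [-0.1, -0.8, -0.5]
opening: 0.0867
clock: 6.2
tool_pos: [0.5052, 0.1969, 0.2197]
orientation: [40.9, 83.3, 129.4]
force: [0.1, 0.1, -0.4]
opening: 0.087
g 0.0188
 t 6.2 pos [0.5052 0.1969 0.2197] jaw 3.12 j6 -35.8 tilt 6.66 F [ 0.1  0.1 -0.4] open 0.087 
  -> lin mm [195.7  30.1  72.2] twist -0.595
```

The tilt picked up at the limit has stayed in the commanded pose. To undo it I'll turn to the opposite j6 limit and push past it in small steps, watching the tilt.

```bash
for i in 1 2; do :; done
python3 -m pendant '[{"claw":87,"linear":[0,0,0],"twist":-0.12},{"claw":87,"linear":[0,0,0],"twist":-0.12},{"claw":87,"linear":[0,0,0],"twist":-0.12},{"claw":87,"linear":[0,0,0],"twist":-0.12},{"claw":87,"linear":[0,0,0],"twist":-0.12},{"claw":87,"linear":[0,0,0],"twist":-0.12},{"claw":87,"linear":[0,0,0],"twist":-0.12},{"claw":87,"linear":[0,0,0],"twist":-0.12},{"claw":87,"linear":[0,0,0],"twist":-0.12},{"claw":87,"linear":[0,0,0],"twist":-0.12}]' >/dev/null
python3 -m pendant '[{"claw":87,"linear":[0,0,0],"twist":-0.12},{"claw":87,"linear":[0,0,0],"twist":-0.12},{"claw":87,"linear":[0,0,0],"twist":-0.12},{"claw":87,"linear":[0,0,0],"twist":-0.12},{"claw":87,"linear":[0,0,0],"twist":-0.12},{"claw":87,"linear":[0,0,0],"twist":-0.12},{"claw":87,"linear":[0,0,0],"twist":-0.12},{"claw":87,"linear":[0,0,0],"twist":-0.12},{"claw":87,"linear":[0,0,0],"twist":-0.12},{"claw":87,"linear":[0,0,0],"twist":-0.12}]' >/dev/null
python3 -m pendant '[{"claw":87,"linear":[0,0,0],"twist":-0.12},{"claw":87,"linear":[0,0,0],"twist":-0.12},{"claw":87,"linear":[0,0,0],"twist":-0.12},{"claw":87,"linear":[0,0,0],"twist":-0.12},{"claw":87,"linear":[0,0,0],"twist":-0.12},{"claw":87,"linear":[0,0,0],"twist":-0.12},{"claw":87,"linear":[0,0,0],"twist":-0.12},{"claw":87,"linear":[0,0,0],"twist":-0.12},{"claw":87,"linear":[0,0,0],"twist":-0.12},{"claw":87,"linear":[0,0,0],"twist":-0.12}]' 
python3 -c "
from h import *
go([.4628,.287,.034],.573);print(get_obs()['joint_pos'].round(2))"
python3 -m pendant '[{"claw":87,"linear":[0,0,0],"twist":-0.08},{"claw":87,"linear":[0,0,0],"twist":-0.04},{"claw":87,"linear":[0,0,0],"twist":-0.04},{"claw":87,"linear":[0,0,0],"twist":0},{"claw":87,"linear":[0,0,0],"twist":0},{"claw":87,"linear":[0,0,0],"twist":0},{"claw":87,"linear":[0,0,0],"twist":0},{"claw":87,"linear":[0,0,0],"twist":0},{"claw":87,"linear":[0,0,0],"twist":0},{"claw":87,"linear":[0,0,0],"twist":0}]' 
python3 -c "
from h import *
go([.4628,.287,.034],.573);print(get_obs()['joint_pos'].round(2))"
```

```text
clock: 8.7
tool_pos: [0.5051, 0.1969, 0.2197]
orientation: [-165.4, 83.3, 129.5]
force: [0.5, 0.3, -0.6]
opening: 0.0872
g 0.0188
 t 8.7 pos [0.5051 0.1969 0.2197] jaw 0.435 j6 170.5 tilt 6.66 F [ 0.5  0.3 -0.6] open 0.0872 
  -> lin mm [195.7   5.  -78.1] twist -0.138
[ 36.98   9.88 -12.18  -7.16 -68.39 170.51]
clock: 9.53
tool_pos: [0.4942, 0.2107, 0.2217]
orientation: [-171.5, 85.1, 130.3]
force: [-0.9, 0.4, -0.2]
opening: 0.0873
g 0.0188
 t 9.53 pos [0.4942 0.2107 0.2217] jaw 0.556 j6 173.6 tilt 4.9 F [-0.9  0.4 -0.2] open 0.0873 
  -> lin mm [193.7  16.  -65.3] twist -0.017
[ 40.27   8.82 -13.82  -5.3  -67.44 173.6 ]
```

```bash
python3 -m pendant '[{"claw":87,"linear":[0,0,0],"twist":-0.04},{"claw":87,"linear":[0,0,0],"twist":-0.04},{"claw":87,"linear":[0,0,0],"twist":-0.04},{"claw":87,"linear":[0,0,0],"twist":-0.04},{"claw":87,"linear":[0,0,0],"twist":-0.04},{"claw":87,"linear":[0,0,0],"twist":-0.04},{"claw":87,"linear":[0,0,0],"twist":0},{"claw":87,"linear":[0,0,0],"twist":0},{"claw":87,"linear":[0,0,0],"twist":0},{"claw":87,"linear":[0,0,0],"twist":0}]' 
python3 -c "
from h import *
go([.4628,.287,.034],.573);print(get_obs()['joint_pos'].round(2))"
```

```text
clock: 10.37
tool_pos: [0.463, 0.2424, 0.2244]
orientation: [152.6, 89.2, 104.5]
force: [1.4, 0.3, -1.0]
opening: 0.0871
g 0.0188
 t 10.37 pos [0.463  0.2424 0.2244] jaw 0.732 j6 173.6 tilt 0.78 F [ 1.4  0.3 -1. ] open 0.0871 
  -> lin mm [191.   28.5 -31. ] twist 0.159
[ 48.66   6.12 -18.4   -0.71 -65.04 173.6 ]
```

```bash
python3 -m pendant '[{"claw":87,"linear":[0,0,0],"twist":-0.035},{"claw":87,"linear":[0,0,0],"twist":0},{"claw":87,"linear":[0,0,0],"twist":0.12},{"claw":87,"linear":[0,0,0],"twist":0.12},{"claw":87,"linear":[0,0,0],"twist":0.12},{"claw":87,"linear":[0,0,0],"twist":0.12},{"claw":87,"linear":[0,0,0],"twist":0.12},{"claw":87,"linear":[0,0,0],"twist":0.12},{"claw":87,"linear":[0,0,0],"twist":0.12},{"claw":87,"linear":[0,0,0],"twist":0.12}]' 
python3 -c "
from h import *
go([.4628,.287,.034],.573);print(get_obs()['joint_pos'].round(2))"
```

```text
clock: 11.2
tool_pos: [0.4581, 0.2463, 0.2243]
orientation: [154.7, 89.6, 52.8]
force: [0.4, -0.9, 0.4]
opening: 0.0867
g 0.0188
 t 11.2 pos [0.4581 0.2463 0.2243] jaw -0.207 j6 118.3 tilt 0.44 F [ 0.4 -0.9  0.4] open 0.0867 
  -> lin mm [190.6  -4.4 -39.5] twist -0.78
[ 4.9880e+01  5.7300e+00 -1.9140e+01 -3.0000e-02 -6.4690e+01  1.1826e+02]
```

```bash
python3 -m pendant '[{"claw":70,"linear":[0,0,0],"twist":0.118},{"claw":70,"linear":[0,0,0],"twist":0.118},{"claw":70,"linear":[0,0,0],"twist":0.118},{"claw":70,"linear":[0,0,0],"twist":0.118},{"claw":70,"linear":[0,0,0],"twist":0.118},{"claw":70,"linear":[0,0,0],"twist":0.118},{"claw":70,"linear":[0,0,0],"twist":0.118},{"claw":70,"linear":[0,0,0],"twist":0.118},{"claw":70,"linear":[0,0,0],"twist":0.118},{"claw":70,"linear":[0,0,0],"twist":0.118}]'  >/dev/null
python3 -m pendant '[{"claw":70,"linear":[0,0,0],"twist":0.118},{"claw":70,"linear":[0,0,0],"twist":0.118},{"claw":70,"linear":[0,0,0],"twist":0.118},{"claw":70,"linear":[0,0,0],"twist":0.118},{"claw":70,"linear":[0,0,0],"twist":0.118},{"claw":70,"linear":[0,0,0],"twist":0.118},{"claw":70,"linear":[0,0,0],"twist":0.118},{"claw":70,"linear":[0,0,0],"twist":0.118},{"claw":70,"linear":[0,0,0],"twist":0.118},{"claw":70,"linear":[0,0,0],"twist":0.118}]' 
python3 -c "
from h import *
go([.4628,.287,.034],.573);print(get_obs()['joint_pos'].round(2))"
```

```text
clock: 12.87
tool_pos: [0.4581, 0.2463, 0.2243]
orientation: [-69.9, 89.6, 53.0]
force: [-0.5, 0.3, 0.9]
opening: 0.0698
g 0.0188
 t 12.87 pos [0.4581 0.2463 0.2243] jaw -2.567 j6 -17.0 tilt 0.44 F [-0.5  0.3  0.9] open 0.0698 
  -> lin mm [190.6 -24.6  31.1] twist 0.001
[ 4.988e+01  5.730e+00 -1.914e+01 -3.000e-02 -6.468e+01 -1.696e+01]
```

```bash
python3 -m pendant '[{"claw":70,"linear":[0,-12.3,15.5],"twist":0},{"claw":70,"linear":[0,-12.3,15.6],"twist":0},{"claw":70,"linear":[25,0,0],"twist":0},{"claw":70,"linear":[25,0,0],"twist":0},{"claw":70,"linear":[25,0,0],"twist":0},{"claw":70,"linear":[25,0,0],"twist":0},{"claw":70,"linear":[25,0,0],"twist":0},{"claw":0,"linear":[0,0,0],"twist":0},{"claw":70,"linear":[0,0,0],"twist":0},{"claw":70,"linear":[0,0,0],"twist":0}]' 
python3 - <<'E'
from h import *
go([.4628,.287,.034],.573)
im,d=snapshot("side");save("g1",cv2.resize(im[200:350,170:340],(680,600),interpolation=3))
E
```

```text
clock: 13.7
tool_pos: [0.4629, 0.2879, 0.1007]
orientation: [-74.0, 89.5, 49.4]
force: [0.2, -0.4, 1.1]
opening: 0.0697
g 0.0188
 t 13.7 pos [0.4629 0.2879 0.1007] jaw -2.559 j6 -19.2 tilt 0.51 F [ 0.2 -0.4  1.1] open 0.0697 
  -> lin mm [66.7  1.2 -0.9] twist 0.009
```

View pics/g1.png

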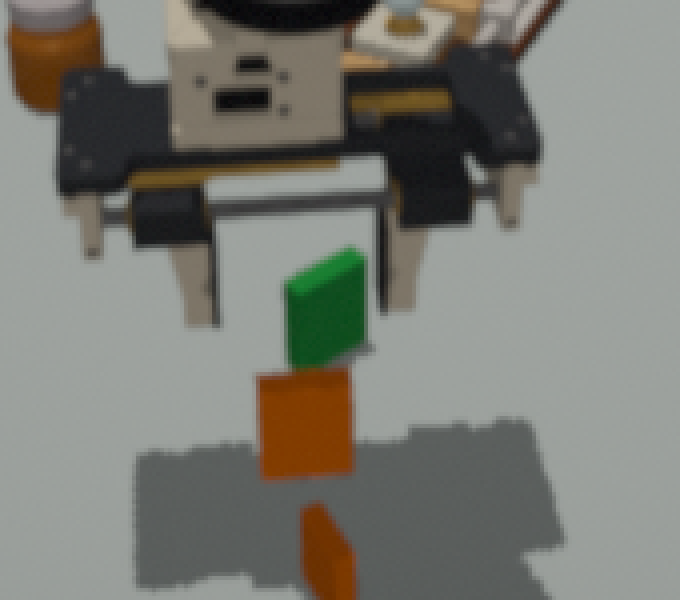

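The gripper is centred over the large orange spacer: fingers at crop (200,320) and (398,310), spacer at (305,425), with the neighbours clear. Now I'll descend and grip.

```bash
python3 -m pendant '[{"claw":70,"linear":[22,1,-1],"twist":0.009},{"claw":70,"linear":[22,0,0],"twist":0},{"claw":70,"linear":[22,0,0],"twist":0},{"claw":70,"linear":[0,0,0],"twist":0},{"claw":30,"linear":[0,0,0],"twist":0},{"claw":30,"linear":[0,0,0],"twist":0},{"claw":30,"linear":[0,0,0],"twist":0},{"claw":30,"linear":[0,0,0],"twist":0},{"claw":30,"linear":[0,0,0],"twist":0},{"claw":30,"linear":[0,0,0],"twist":0}]' 
python3 -m pendant '[{"claw":30,"linear":[0,0,0],"twist":0},{"claw":30,"linear":[0,0,0],"twist":0},{"claw":30,"linear":[-25,0,0],"twist":0},{"claw":30,"linear":[-25,0,0],"twist":0},{"claw":30,"linear":[-25,0,0],"twist":0},{"claw":30,"linear":[-25,0,0],"twist":0},{"claw":30,"linear":[-25,0,0],"twist":0},{"claw":30,"linear":[0,0,0],"twist":0},{"claw":30,"linear":[0,0,0],"twist":0},{"claw":30,"linear":[0,0,0],"twist":0}]' 
python3 -c "
from h import *
go(pl(0,-.0345,.1),.0193)"
```

```text
clock: 14.58
tool_pos: [0.4628, 0.2863, 0.0349]
orientation: [-71.1, 89.4, 51.6]
force: [-2.1, -0.9, 7.3]
opening: 0.0432
clock: 15.42
tool_pos: [0.4613, 0.2848, 0.1585]
orientation: [-66.7, 89.5, 56.0]
force: [-0.5, -0.5, -0.6]
opening: 0.0435
g 0.0188
 t 15.42 pos [0.4613 0.2848 0.1585] jaw -2.57 j6 -19.6 tilt 0.46 F [-0.5 -0.5 -0.6] open 0.0435 
  -> lin mm [  56.7  102.  -344.9] twist 0.552
```

```bash
python3 -m pendant '[{"claw":30,"linear":[0,0,0],"twist":0.092},{"claw":30,"linear":[0,0,0],"twist":0.092},{"claw":30,"linear":[0,0,0],"twist":0.092},{"claw":30,"linear":[0,0,0],"twist":0.092},{"claw":30,"linear":[0,0,0],"twist":0.092},{"claw":30,"linear":[0,0,0],"twist":0.092},{"claw":30,"linear":[0,0,0],"twist":0},{"claw":30,"linear":[0,0,0],"twist":0},{"claw":30,"linear":[0,0,0],"twist":0},{"claw":30,"linear":[0,0,0],"twist":0}]' 
python3 -c "
from h import *
go(pl(0,-.0345,.12),.0193)"
```

```text
clock: 16.25
tool_pos: [0.4615, 0.2849, 0.1582]
orientation: [-37.5, 89.6, 53.7]
force: [0.5, 0.4, 0.7]
opening: 0.0437
g 0.0188
 t 16.25 pos [0.4615 0.2849 0.1582] jaw -3.12 j6 -51.1 tilt 0.41 F [0.5 0.4 0.7] open 0.0437 
  -> lin mm [  36.7  -93.1 -347.3] twist 0.002
```

```bash
python3 -m pendant '[{"claw":30,"linear":[0,-8,-30],"twist":0},{"claw":30,"linear":[0,-8,-30],"twist":0},{"claw":30,"linear":[0,-8,-30],"twist":0},{"claw":30,"linear":[0,-8,-30],"twist":0},{"claw":30,"linear":[0,-8,-30],"twist":0},{"claw":30,"linear":[0,-8,-30],"twist":0},{"claw":30,"linear":[0,-8,-30],"twist":0},{"claw":30,"linear":[0,-8,-30],"twist":0},{"claw":30,"linear":[0,-8,-30],"twist":0},{"claw":30,"linear":[0,-8,-30],"twist":0}]' 
python3 -m pendant '[{"claw":30,"linear":[0,-6.5,-23.6],"twist":0},{"claw":30,"linear":[0,-6.5,-23.6],"twist":0},{"claw":30,"linear":[18,0,0],"twist":0},{"claw":30,"linear":[18,0,0],"twist":0},{"claw":30,"linear":[0,0,0],"twist":0},{"claw":30,"linear":[0,0,0],"twist":0},{"claw":30,"linear":[0,0,0],"twist":0},{"claw":30,"linear":[0,0,0],"twist":0},{"claw":30,"linear":[0,0,0],"twist":0},{"claw":30,"linear":[0,0,0],"twist":0}]' 
python3 - <<'E'
from h import *
go(pl(0,-.0345,.047),.0193)
im,d=snapshot("side");np.savez("s1.npz",im=im,d=d);save("g2",cv2.resize(im[150:260,220:350],(709,600),interpolation=3))
x=get_obs()["tool_pos"]
q,f=labfit("side",im,[box(-.022,.022,-.007,.007,x[2]-.035,x[2]-.012)],[x[0],x[1],.0193],(225,325,150,230));print(q,f)
# pick: orange mask extents
hsv=cv2.cvtColor(im,cv2.COLOR_RGB2HSV);m=(hsv[...,0]<12)&(hsv[...,1]>170)&(hsv[...,2]>110);m[:150]=0;m[:,:220]=0;m[260:]=0
v,u=np.nonzero(m);print(u.min(),u.max(),v.min(),v.max(),len(u))
W=cloud("side",d)[m];print(np.nanpercentile(W,[5,50,95],axis=0).round(4))
E
```

```text
clock: 17.08
tool_pos: [0.5477, -0.0149, 0.1572]
orientation: [-38.5, 89.5, 52.7]
force: [0.9, 0.1, -0.5]
opening: 0.0438
clock: 17.92
tool_pos: [0.562, -0.0598, 0.1218]
orientation: [-44.0, 89.5, 47.1]
force: [-0.3, -0.3, -0.1]
opening: 0.044
g 0.0188
 t 17.92 pos [ 0.562  -0.0598  0.1218] jaw -3.121 j6 -12.2 tilt 0.51 F [-0.3 -0.3 -0.1] open 0.044 
  -> lin mm [74.8  0.2 -0.8] twist 0.001
[ 0.56666834 -0.06930935  0.02198189] 34.11343247914349
268 268 182 182 1
[[ 0.5818 -0.0548  0.0914]
 [ 0.5818 -0.0548  0.0914]
 [ 0.5818 -0.0548  0.0914]]
```

View pics/g2.png

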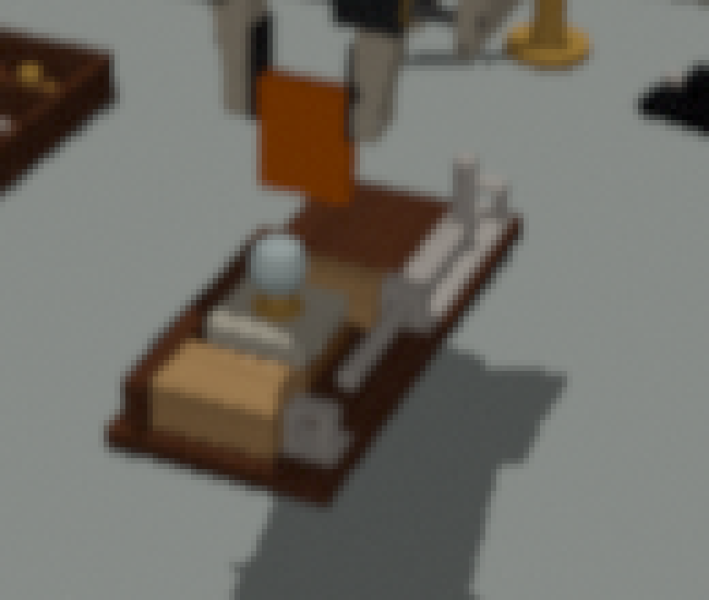

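```bash
python3 - <<'E'
from h import *
z=np.load("s1.npz");im,d=z["im"],z["d"]
hsv=cv2.cvtColor(im,cv2.COLOR_RGB2HSV);m=(hsv[...,0]<13)&(hsv[...,1]>190)&(hsv[...,2]>70)
m[:150]=0;m[:,:262]=0;m[195:]=0;m[:,290:]=0;m=cv2.erode(m.astype(np.uint8),np.ones((3,3)))>0
P=np.linalg.inv(np.eye(3))
W=cloud("side",d)
def rel(w): 
    c,s=np.cos(Q[2]),np.sin(Q[2]);a=w-[Q[0],Q[1],0];return np.stack([c*a[:,0]+s*a[:,1],-s*a[:,0]+c*a[:,1],a[:,2]],1)
a=rel(W[m]);print(m.sum(),np.nanpercentile(a,[5,50,95],axis=0).round(4),"face y expected",-.0345+.007)
A=np.c_[a[:,[0,2]],np.ones(len(a))];print("y=ax+bz+c",np.linalg.lstsq(A,a[:,1],rcond=None)[0])
# reference face: thick cheek +y face y'=.071
b=rel(W.reshape(-1,3)).reshape(W.shape);k=(abs(b[...,0])<.022)&(b[...,2]>.016)&(b[...,2]<.032)&(abs(b[...,1]-.071)<.01)
print("cheek face",k.sum(),np.median(b[k],axis=0))
k=(abs(b[...,0])<.022)&(b[...,2]>.015)&(b[...,2]<.033)&(abs(b[...,1]+.044)<.008);print("thin face",k.sum(),np.median(b[k],axis=0) if k.any() else 0)
# pixel-fit of full spacer with background incl. only lower edge/region
x=get_obs()["tool_pos"]
q,f=labfit("side",im,[box(-.022,.022,-.007,.007,x[2]-.035,x[2]+.021)],[x[0],x[1],.0193],(268,285,172,192));print("fit",q,f,"rel",rel(np.array([[q[0],q[1],0]])))
E
```

```text
g 0.0188
0 [nan nan nan] face y expected -0.027500000000000004
y=ax+bz+c [0. 0. 0.]
cheek face 86 [4.12398443e-05 7.10413819e-02 2.43865311e-02]
thin face 15 [-0.01625159 -0.04397811  0.03055918]
fit [ 0.56266039 -0.06638858  0.01979401] 17.221187300370158 rel [[ 0.00027302 -0.04080145  0.        ]]
  return np.nanmean(a, axis, out=out, keepdims=keepdims)
```

```bash
python3 - <<'E'
from h import *
z=np.load("s1.npz");im,d=z["im"],z["d"];W=cloud("side",d)
w=W[167:184,270:283].reshape(-1,3);c,s=np.cos(Q[2]),np.sin(Q[2]);a=w-[Q[0],Q[1],0]
a=np.stack([c*a[:,0]+s*a[:,1],-s*a[:,0]+c*a[:,1],a[:,2]],1);a=a[~np.isnan(a[:,0])]
k=abs(a[:,1]-np.median(a[:,1]))<.01;a=a[k];print(len(a),np.median(a,axis=0),a.std(0),im[175,276])
A=np.c_[a[:,[0,2]]-[0,.11],np.ones(len(a))];print(np.linalg.lstsq(A,a[:,1],rcond=None)[0])
hsv=cv2.cvtColor(im,cv2.COLOR_RGB2HSV);print(hsv[175,276])
m=(hsv[...,0]<20)&(hsv[...,1]>200);m=m[150:200,255:300];v,u=np.nonzero(m);print("cols",u.min()+255,u.max()+255,"rows",v.min()+150,v.max()+150)
x=get_obs()["tool_pos"]
for y in(-.0305,-.0345,-.0385):
    print(y,w2p("side",topw(Q,[[sx*.022,y+.007,x[2]-.035] for sx in(-1,1)]+[[sx*.022,y+.007,x[2]+.021] for sx in(-1,1)])).round(1).tolist())
E
```

```text
g 0.0188
221 [-0.00328632 -0.02714984  0.11773166] [0.01003427 0.00140639 0.0138652 ] [107  47   0]
[-0.00325409  0.00576338 -0.02716519]
[ 13 255 107]
cols 267 284 rows 163 187
-0.0305 [[282.2, 188.2], [266.1, 184.6], [282.7, 168.1], [266.2, 164.7]]
-0.0345 [[282.9, 187.5], [266.8, 183.8], [283.4, 167.4], [266.8, 164.0]]
-0.0385 [[283.5, 186.8], [267.5, 183.1], [284.0, 166.8], [267.5, 163.3]]
```

Depth puts the held spacer within 0.3 mm of the gap's middle, upright and aligned. Now I'll lower it.

```bash
python3 -m pendant '[{"claw":30,"linear":[15,0,-0.5],"twist":0},{"claw":30,"linear":[15,0,0],"twist":0},{"claw":30,"linear":[12,0,0],"twist":0},{"claw":30,"linear":[8,0,0],"twist":0},{"claw":30,"linear":[8,0,0],"twist":0},{"claw":30,"linear":[6,0,0],"twist":0},{"claw":30,"linear":[6,0,0],"twist":0},{"claw":30,"linear":[0,0,0],"twist":0},{"claw":30,"linear":[0,0,0],"twist":0},{"claw":30,"linear":[0,0,0],"twist":0}]' 
python3 -m pendant '[{"claw":30,"linear":[1,0,0],"twist":0},{"claw":30,"linear":[1,0,0],"twist":0},{"claw":30,"linear":[1,0,0],"twist":0},{"claw":30,"linear":[1,0,0],"twist":0},{"claw":30,"linear":[0,0,0],"twist":0},{"claw":30,"linear":[0,0,0],"twist":0},{"claw":30,"linear":[0,0,0],"twist":0},{"claw":30,"linear":[0,0,0],"twist":0},{"claw":30,"linear":[0,0,0],"twist":0},{"claw":30,"linear":[0,0,0],"twist":0}]' 
python3 -c "
from h import *
go(pl(0,-.0345,.047),.0193)"
```

```text
clock: 18.8
tool_pos: [0.5623, -0.0601, 0.0513]
orientation: [-41.3, 89.5, 49.8]
force: [-0.1, 0.2, -1.1]
opening: 0.0437
clock: 19.63
tool_pos: [0.562, -0.0601, 0.047]
orientation: [-39.2, 89.5, 51.9]
force: [0.1, -0.3, 2.2]
opening: 0.0437
g 0.0188
 t 19.63 pos [ 0.562  -0.0601  0.047 ] jaw -3.122 j6 -12.1 tilt 0.46 F [ 0.1 -0.3  2.2] open 0.0437 
  -> lin mm [ 0.  -0.2  0. ] twist 0.0
```

```bash
python3 -m pendant '[{"claw":30,"linear":[0.5,0,0],"twist":0},{"claw":30,"linear":[0,0,0],"twist":0},{"claw":46,"linear":[0,0,0],"twist":0},{"claw":50,"linear":[0,0,0],"twist":0},{"claw":60,"linear":[0,0,0],"twist":0},{"claw":60,"linear":[0,0,0],"twist":0},{"claw":60,"linear":[0,0,0],"twist":0},{"claw":60,"linear":[0,0,0],"twist":0},{"claw":60,"linear":[0,0,0],"twist":0},{"claw":60,"linear":[0,0,0],"twist":0}]' 
python3 -m pendant '[{"claw":60,"linear":[-10,0,0],"twist":0},{"claw":60,"linear":[-15,0,0],"twist":0},{"claw":60,"linear":[-20,0,0],"twist":0},{"claw":60,"linear":[-20,0,0],"twist":0},{"claw":0,"linear":[0,0,-30],"twist":0},{"claw":0,"linear":[0,0,-30],"twist":0},{"claw":0,"linear":[0,0,-30],"twist":0},{"claw":0,"linear":[0,0,-30],"twist":0},{"claw":0,"linear":[0,0,-20],"twist":0},{"claw":0,"linear":[0,0,0],"twist":0}]' 
python3 - <<'E'
from h import *
go(pl(-.04,-.18,.04),.0193)
im,d=snapshot("side");np.savez("s2.npz",im=im,d=d);save("g3",cv2.resize(im[150:260,220:350],(709,600),interpolation=3))
W=cloud("side",d);c,s=np.cos(Q[2]),np.sin(Q[2]);a=W-[Q[0],Q[1],0]
a=np.stack([c*a[...,0]+s*a[...,1],-s*a[...,0]+c*a[...,1],a[...,2]],-1)
hsv=cv2.cvtColor(im,cv2.COLOR_RGB2HSV);m=(hsv[...,0]<14)&(hsv[...,1]>200)&(abs(a[...,0])<.04)&(abs(a[...,1]+.03)<.03)
b=a[m];print("spacer",m.sum(),np.percentile(b,[5,50,95],axis=0).round(4));t=b[b[:,2]>.06];print("top",len(t),np.median(t,axis=0) if len(t) else 0)
k=(a[...,2]>.042)&(a[...,2]<.066)&(abs(a[...,0]+.04)<.015)&(a[...,1]<-.11)&(a[...,1]>-.165);print("pin surf",k.sum(),np.median(a[k],axis=0),a[k].min(0),a[k].max(0))
print(boxes_of("side","bolt_knob"))
E
```

```text
clock: 20.47
tool_pos: [0.5619, -0.0601, 0.0464]
orientation: [-37.6, 89.5, 53.5]
force: [-0.4, 0.0, 1.0]
opening: 0.06
clock: 21.3
tool_pos: [0.5642, -0.2037, 0.1112]
orientation: [-41.7, 89.6, 49.3]
force: [0.6, 0.6, -0.4]
opening: 0.0257
g 0.0188
 t 21.3 pos [ 0.5642 -0.2037  0.1112] jaw -3.125 j6 2.6 tilt 0.43 F [ 0.6  0.6 -0.4] open 0.0257 
  -> lin mm [71.  39.5 -2.3] twist -0.003
spacer 102 [[-0.0222 -0.0399  0.044 ]
 [-0.0141 -0.0288  0.0626]
 [ 0.0018 -0.0253  0.07  ]]
top 60 [-0.01211265 -0.02960595  0.06730589]
pin surf 34 [-0.0421582  -0.13456105  0.05526337] [-0.04535801 -0.14217145  0.04303843] [-0.03561805 -0.1284748   0.06498118]
[{'xy': [297.9, 196.2], 'confidence': 0.61}]
```

View pics/g3.png

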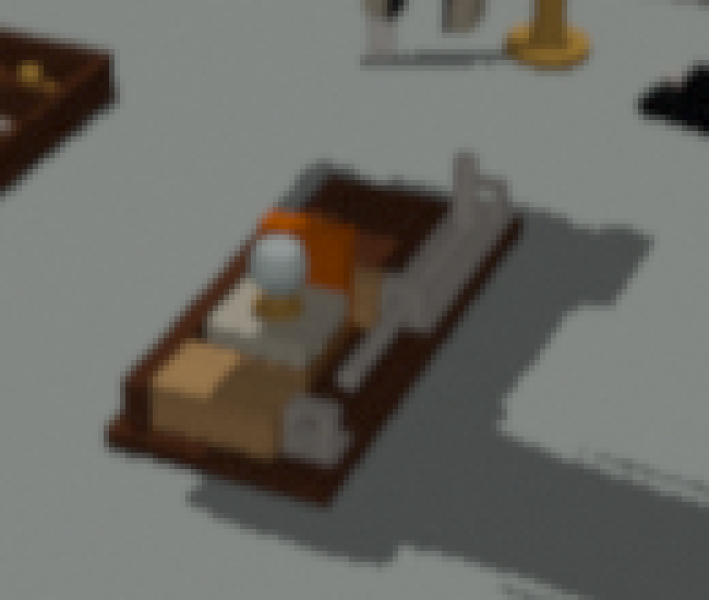

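The spacer stands down in the gap, with its top at z≈0.067–0.068 (crop (305,245)). The bolt pin is at crop (465,195), which is plinth y'≈-0.140. Next I'll bring the closed fingers behind the pin and push it +y.

```bash
python3 -m pendant '[{"claw":0,"linear":[0,20,-1],"twist":0},{"claw":0,"linear":[0,19.5,-1],"twist":0},{"claw":0,"linear":[20,0,0],"twist":0},{"claw":0,"linear":[20,0,0],"twist":0},{"claw":0,"linear":[20,0,0],"twist":0},{"claw":0,"linear":[9,0,0],"twist":0},{"claw":0,"linear":[0,0,0],"twist":0},{"claw":0,"linear":[0,0,0],"twist":0},{"claw":0,"linear":[0,0,0],"twist":0},{"claw":0,"linear":[0,0,0],"twist":0}]' 
python3 -c "
from h import *
go(pl(-.04,-.0955,.042),.0193)"
```

```text
clock: 22.23
tool_pos: [0.5262, -0.2028, 0.0426]
orientation: [-48.9, 89.5, 42.2]
force: [0.4, -0.3, 0.5]
opening: 0.0003
g 0.0188
 t 22.23 pos [ 0.5262 -0.2028  0.0426] jaw -3.122 j6 3.0 tilt 0.52 F [ 0.4 -0.3  0.5] open 0.0003 
  -> lin mm [ 1.1  1.1 80.9] twist 0.001
```

```bash
python3 -m pendant '[{"claw":0,"linear":[0,0.1,7.6],"twist":0},{"claw":0,"linear":[0,0.1,7.6],"twist":0},{"claw":0,"linear":[0,0.1,7.6],"twist":0},{"claw":0,"linear":[0,0.1,7.6],"twist":0},{"claw":0,"linear":[0,0.1,7.6],"twist":0},{"claw":0,"linear":[0,0.1,7.6],"twist":0},{"claw":0,"linear":[0,0.1,7.6],"twist":0},{"claw":0,"linear":[0,0.1,7.6],"twist":0},{"claw":0,"linear":[0,0.1,7.6],"twist":0},{"claw":0,"linear":[0,0.1,7.6],"twist":0}]' 
python3 -m pendant '[{"claw":0,"linear":[0,0,1],"twist":0},{"claw":0,"linear":[0,0,1],"twist":0},{"claw":0,"linear":[0,0,1],"twist":0},{"claw":0,"linear":[0,0,0],"twist":0},{"claw":0,"linear":[0,0,0],"twist":0},{"claw":0,"linear":[0,0,0],"twist":0},{"claw":0,"linear":[0,0,0],"twist":0},{"claw":0,"linear":[0,0,0],"twist":0},{"claw":0,"linear":[0,0,0],"twist":0},{"claw":0,"linear":[0,0,0],"twist":0}]' 
python3 -c "
from h import *
go(pl(-.04,-.0955,.042),.0193)"
```

```text
clock: 23.07
tool_pos: [0.5227, -0.1314, 0.0424]
orientation: [-115.1, 89.8, -23.8]
force: [10.7, -89.9, -17.6]
opening: 0.0002
clock: 23.9
tool_pos: [0.5228, -0.132, 0.0423]
orientation: [-136.0, 89.7, -44.8]
force: [9.9, -63.1, -11.6]
opening: 0.0003
g 0.0188
 t 23.9 pos [ 0.5228 -0.132   0.0423] jaw -3.121 j6 -5.9 tilt 0.26 F [  9.9 -63.1 -11.6] open 0.0003 
  -> lin mm [ 0.2 -0.9 10.1] twist 0.001
```

```bash
python3 -m pendant '[{"claw":0,"linear":[0,0,-4],"twist":0},{"claw":0,"linear":[0,0,-6],"twist":0},{"claw":0,"linear":[0,0,-6],"twist":0},{"claw":0,"linear":[-20,0,0],"twist":0},{"claw":0,"linear":[-25,0,0],"twist":0},{"claw":0,"linear":[-25,0,0],"twist":0},{"claw":0,"linear":[-25,0,0],"twist":0},{"claw":0,"linear":[-25,0,0],"twist":0},{"claw":0,"linear":[0,0,0],"twist":0},{"claw":0,"linear":[0,0,0],"twist":0}]' 
python3 - <<'E'
from h import *
go(pl(-.04,-.0955,.042),.0193)
im,d=snapshot("side");np.savez("s3.npz",im=im,d=d);save("g4",cv2.resize(im[150:260,220:350],(709,600),interpolation=3))
W=cloud("side",d);c,s=np.cos(Q[2]),np.sin(Q[2]);a=W-[Q[0],Q[1],0]
a=np.stack([c*a[...,0]+s*a[...,1],-s*a[...,0]+c*a[...,1],a[...,2]],-1)
k=(a[...,2]>.042)&(a[...,2]<.066)&(abs(a[...,0]+.04)<.015)&(a[...,1]<-.05)&(a[...,1]>-.165);print("pin surf",k.sum(),np.median(a[k],axis=0),a[k].min(0),a[k].max(0))
E
```

```text
clock: 24.73
tool_pos: [0.5233, -0.1398, 0.1632]
orientation: [-49.6, 89.4, 41.6]
force: [-0.3, -0.6, 0.1]
opening: 0.0005
g 0.0188
 t 24.73 pos [ 0.5233 -0.1398  0.1632] jaw -3.121 j6 -4.1 tilt 0.62 F [-0.3 -0.6  0.1] open 0.0005 
  -> lin mm [121.3   0.5  17.1] twist 0.001
pin surf 36 [-0.0416811  -0.08752711  0.05632001] [-0.04711734 -0.09731128  0.04358366] [-0.03672071 -0.08392868  0.06474456]
```

View pics/g4.png

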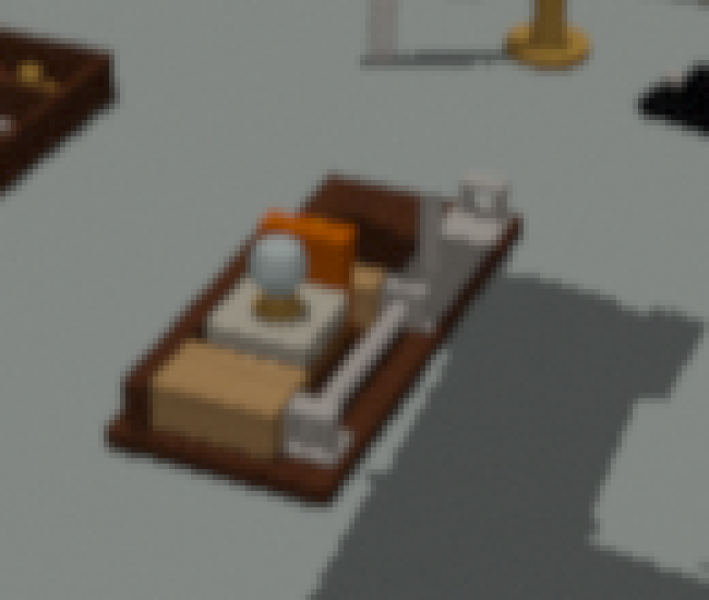

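```bash
python3 -c "
from h import *
go(pl(0,0,.12),.0193)"
python3 -m pendant '[{"claw":0,"linear":[0,-15,30],"twist":0},{"claw":0,"linear":[0,-15,30],"twist":0},{"claw":0,"linear":[0,-15,30],"twist":0},{"claw":0,"linear":[0,-15,30],"twist":0},{"claw":0,"linear":[0,-15,30],"twist":0},{"claw":0,"linear":[0,-15,30],"twist":0},{"claw":0,"linear":[0,-15,30],"twist":0},{"claw":0,"linear":[0,0,0],"twist":0},{"claw":0,"linear":[0,0,0],"twist":0},{"claw":0,"linear":[0,0,0],"twist":0}]' 
python3 - <<'E'
from h import *
go(pl(0,0,.12),.0193)
im,d=snapshot("side");np.savez("s4.npz",im=im,d=d)
im0=np.load("side0.npz")["im"]
f=lambda i:cv2.resize(np.clip(i[170:240,260:330].astype(float)*1.5,0,255).astype(np.uint8),(390,500),interpolation=3)
save("g5",np.hstack([f(im0),f(im)]))
W=cloud("side",d);c,s=np.cos(Q[2]),np.sin(Q[2])
for nm,dd in(("before",np.load("side0.npz")["d"]),("after",d)):
    a=cloud("side",dd)-[Q[0],Q[1],0];a=np.stack([c*a[...,0]+s*a[...,1],-s*a[...,0]+c*a[...,1],a[...,2]],-1)
    k=(a[...,2]>.040)&(a[...,2]<.066)&(abs(a[...,0]+.04)<.012)&(a[...,1]<-.05)&(a[...,1]>-.16);v,u=np.nonzero(k);print(nm,k.sum(),np.median(a[k],axis=0).round(4),"px",u.mean(),v.mean())
for y in(-.15,-.14,-.1,-.09,-.08):print(y,w2p("side",topw(Q,[[-.04,y,.062],[-.04,y,.04]])).round(1).tolist())
E
```

```text
g 0.0188
 t 24.78 pos [ 0.5224 -0.1398  0.1619] jaw -3.122 j6 -4.1 tilt 0.52 F [-0.1 -0.7 -0.2] open 0.0002 
  -> lin mm [ 42.9 -41.2 113.1] twist 0.001
clock: 25.62
tool_pos: [0.6223, 0.0716, 0.1618]
orientation: [-19.1, 89.7, 72.1]
force: [-0.7, 0.1, 0.6]
opening: 0.0005
g 0.0188
 t 25.62 pos [0.6223 0.0716 0.1618] jaw -3.121 j6 -22.9 tilt 0.33 F [-0.7  0.1  0.6] open 0.0005 
  -> lin mm [ 41.2  62.7 -96.2] twist 0.001
before 37 [-0.0425 -0.1335  0.0553] px 304.6756756756757 181.75675675675674
after 40 [-0.0423 -0.0876  0.0555] px 298.7 189.375
-0.15 [[306.3, 176.4], [305.9, 183.4]]
-0.14 [[305.0, 178.0], [304.6, 185.0]]
-0.1 [[299.7, 184.6], [299.4, 191.8]]
-0.09 [[298.3, 186.3], [298.0, 193.5]]
-0.08 [[296.9, 188.0], [296.6, 195.3]]
```

View pics/g5.png

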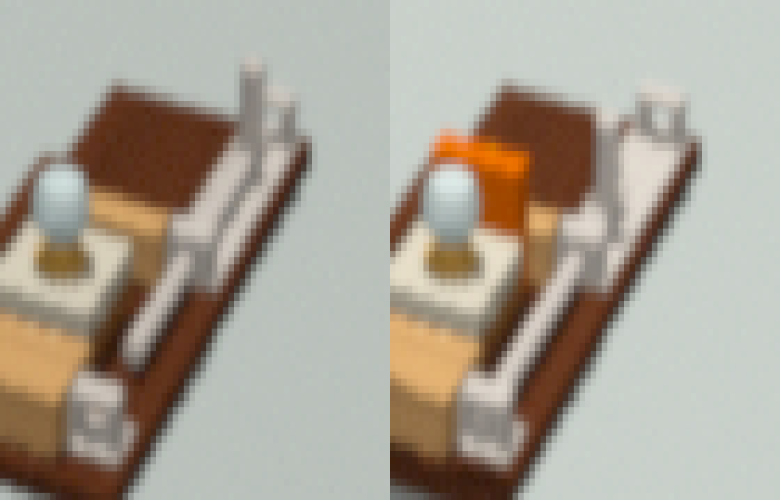

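```bash
python3 - <<'E'
from h import *
c,s=np.cos(Q[2]),np.sin(Q[2])
for nm,cm in(("side0","side"),("s4","side"),("top0","top")):
    z=np.load(nm+".npz");a=cloud(cm,z["d"])-[Q[0],Q[1],0];a=np.stack([c*a[...,0]+s*a[...,1],-s*a[...,0]+c*a[...,1],a[...,2]],-1)
    k=(abs(a[...,0]+.04)<(.008 if cm=="side" else .006))&(a[...,1]<.1)&(a[...,1]>-.19)&(a[...,2]>.008);b=a[k]
    print(nm);[print(round(y,3),(b[:,2][abs(b[:,1]-y)<.003]*1000).round().astype(int).tolist()) for y in np.arange(-.18,.085,.006)]
E
```

```text
g 0.0188
side0
-0.18 []
-0.174 [33, 33, 32, 32, 33, 15, 15]
-0.168 [34, 32, 33, 32, 31, 22, 16, 16, 19, 14]
-0.162 [35, 31, 31, 32, 16, 15, 15]
-0.156 [27, 14, 13]
-0.15 [25, 24, 22, 13, 15]
-0.144 [14]
-0.138 [63, 61, 63, 64, 60, 57, 56, 51, 53, 46, 42, 44, 41, 35, 29, 31, 27, 28, 23, 24, 15, 16]
-0.132 [61, 63, 63, 60, 61, 62, 60, 55, 57, 56, 52, 56, 48, 50, 50, 53, 48, 47, 48, 45, 45, 40, 42, 41, 39, 37, 39, 35, 35, 36, 33, 33, 27, 28, 25, 26, 24, 23, 16, 17]
-0.126 [65, 38, 27, 25, 24, 22, 16, 16, 14, 15]
-0.12 [27, 26, 26, 27, 23, 16, 16]
-0.114 [25, 23, 15, 16, 15]
-0.108 [27, 28, 27, 28, 27, 23, 17, 13, 16]
-0.102 [28, 26, 26, 22, 22, 15, 15, 13]
-0.096 [28, 26, 28, 27, 25, 25, 22, 15, 16, 16]
-0.09 [25, 27, 25, 15, 17]
-0.084 [27, 28, 25, 24, 24, 14]
-0.078 [25, 28, 15]
-0.072 []
-0.066 [33, 34, 34, 31, 32, 33]
-0.06 [32, 32, 33, 33, 26, 24, 26, 25, 23, 21, 22, 16]
-0.054 [34, 33, 34, 34, 34, 34, 29, 30, 31, 30, 33, 27, 25, 27, 28, 24, 22, 26, 26, 20, 25, 21, 16, 16, 13, 12, 15, 12, 13]
-0.048 [27, 26, 27, 26, 12]
-0.042 [26, 27, 26, 26, 25, 21, 13, 13, 14, 12, 13]
-0.036 [24
[... 4215 characters left out ...]
.036 [24, 30, 28, 21, 18, 31, 25, 23]
-0.03 [23, 16, 27, 29, 28, 29, 29, 25]
-0.024 [27, 24, 28, 21, 25, 22, 8]
-0.018 [35, 22, 26, 24, 25, 26, 10]
-0.012 [25, 23, 24, 28, 24, 29, 10, 13]
-0.006 [25, 26, 25, 22, 23, 20, 14]
0.0 [27, 26, 26, 22, 10, 17]
0.006 [26, 34, 25, 28, 25, 13, 13]
0.012 [23, 30, 26, 17, 29, 20, 10, 17]
0.018 [14, 9, 16, 11, 12, 11, 11]
0.024 [17, 11, 12, 18, 10, 13, 19, 14]
0.03 [9, 13, 16, 11, 16, 19]
0.036 [18, 8, 13, 14, 17, 16, 8]
0.042 [17, 10, 19, 10, 15, 14, 13]
0.048 [35, 19, 34, 15, 40, 14, 38, 10]
0.054 [32, 29, 38, 30, 34, 31, 32, 35]
0.06 [35, 20, 40, 33, 19]
0.066 [19, 11, 12, 18, 12, 10, 9]
0.072 [20, 10, 13, 12, 15, 13]
0.078 [13, 17, 13, 8, 12]
0.084 []
```

The measured pin travel is about 46 mm, then a hard stop at 63–90 N. I need to know whether that is the bolt's own stop or the gripper catching on something. I'll push again gently, higher up and with the fingers offset in x.

```bash
python3 -m pendant '[{"claw":0,"linear":[0,18,-30],"twist":0},{"claw":0,"linear":[0,18,-30],"twist":0},{"claw":0,"linear":[0,18,-30],"twist":0},{"claw":0,"linear":[0,18,-30],"twist":0},{"claw":0,"linear":[0,18,-30],"twist":0},{"claw":0,"linear":[0,18,-30],"twist":0},{"claw":0,"linear":[0,0,-30],"twist":0},{"claw":0,"linear":[0,0,0],"twist":0},{"claw":0,"linear":[0,0,0],"twist":0},{"claw":0,"linear":[0,0,0],"twist":0}]' 
python3 -c "
from h import *
go(pl(-.051,-.115,.05),.0193)"
```

```text
clock: 26.5
tool_pos: [0.5188, -0.1414, 0.1617]
orientation: [-37.1, 89.5, 53.9]
force: [-0.1, 0.7, -0.4]
opening: 0.0007
g 0.0188
 t 26.5 pos [ 0.5188 -0.1414  0.1617] jaw -3.124 j6 -4.2 tilt 0.46 F [-0.1  0.7 -0.4] open 0.0007 
  -> lin mm [111.6   6.5  -0.8] twist -0.002
```

```bash
python3 -m pendant '[{"claw":0,"linear":[25,6,-2],"twist":0},{"claw":0,"linear":[25,0,0],"twist":0},{"claw":0,"linear":[25,0,0],"twist":0},{"claw":0,"linear":[25,0,0],"twist":0},{"claw":0,"linear":[11,0,0],"twist":0},{"claw":0,"linear":[0,0,0],"twist":0},{"claw":0,"linear":[0,0,0],"twist":0},{"claw":0,"linear":[0,0,0],"twist":0},{"claw":0,"linear":[0,0,0],"twist":0},{"claw":0,"linear":[0,0,0],"twist":0}]' 
python3 -m pendant '[{"claw":0,"linear":[0,0,2],"twist":0},{"claw":0,"linear":[0,0,2],"twist":0},{"claw":0,"linear":[0,0,2],"twist":0},{"claw":0,"linear":[0,0,2],"twist":0},{"claw":0,"linear":[0,0,2],"twist":0},{"claw":0,"linear":[0,0,0],"twist":0},{"claw":0,"linear":[0,0,0],"twist":0},{"claw":0,"linear":[0,0,0],"twist":0},{"claw":0,"linear":[0,0,0],"twist":0},{"claw":0,"linear":[0,0,0],"twist":0}]' 
python3 -c "
from h import *
go(pl(-.051,-.1056,.05),.0193);print(get_obs()['moment'])"
python3 -m pendant '[{"claw":0,"linear":[0,0,1],"twist":0},{"claw":0,"linear":[0,0,1],"twist":0},{"claw":0,"linear":[0,0,1],"twist":0},{"claw":0,"linear":[0,0,0],"twist":0},{"claw":0,"linear":[0,0,0],"twist":0},{"claw":0,"linear":[0,0,0],"twist":0},{"claw":0,"linear":[0,0,0],"twist":0},{"claw":0,"linear":[0,0,0],"twist":0},{"claw":0,"linear":[0,0,0],"twist":0},{"claw":0,"linear":[0,0,0],"twist":0}]' 
python3 -c "
from h import *
go(pl(-.051,-.1056,.05),.0193);print(get_obs()['moment'])"
```

```text
clock: 27.33
tool_pos: [0.5148, -0.1419, 0.0518]
orientation: [-47.9, 89.5, 43.3]
force: [0.6, 0.3, 0.7]
opening: 0.0004
clock: 28.17
tool_pos: [0.5138, -0.1344, 0.0511]
orientation: [-53.1, 89.7, 38.1]
force: [1.4, -16.3, -0.9]
opening: 0.0006
g 0.0188
 t 28.17 pos [ 0.5138 -0.1344  0.0511] jaw -3.122 j6 -5.1 tilt 0.33 F [  1.4 -16.3  -0.9] open 0.0006 
  -> lin mm [1.1 1.2 2.2] twist 0.0
[-6.13182336 -0.42353656 -0.20368993]
clock: 29.0
tool_pos: [0.5137, -0.1336, 0.0513]
orientation: [-77.7, 89.8, 13.4]
force: [4.9, -33.1, -2.9]
opening: 0.0004
g 0.0188
 t 29.0 pos [ 0.5137 -0.1336  0.0513] jaw -3.122 j6 -5.4 tilt 0.24 F [  4.9 -33.1  -2.9] open 0.0004 
  -> lin mm [1.3 1.1 1.5] twist 0.0
[-12.05579764  -1.16688063  -0.35988391]
```

The same stop comes back at the same place, even with a different contact height and x offset. The moment arm shows the contact is at the fingertips, so the pin itself is at the bolt's stop. The geometry agrees: the rod tip is at y'≈0.059, inside the keeper at 0.044–0.062, so the bolt simply wasn't fully drawn at the start. Next is the press.

```bash
python3 -m pendant '[{"claw":0,"linear":[0,0,-4],"twist":0},{"claw":0,"linear":[0,0,-6],"twist":0},{"claw":0,"linear":[-20,0,0],"twist":0},{"claw":0,"linear":[-25,0,0],"twist":0},{"claw":0,"linear":[-20,0,0],"twist":0},{"claw":0,"linear":[0,-10,25],"twist":0},{"claw":0,"linear":[0,-10,25],"twist":0},{"claw":0,"linear":[0,-10,25],"twist":0},{"claw":0,"linear":[0,-10,25],"twist":0},{"claw":0,"linear":[0,0,0],"twist":0}]' 
python3 - <<'E'
from h import *
go(pl(0,0,.08),.0193)
im,d=snapshot("side");np.savez("s5.npz",im=im,d=d);c,s=np.cos(Q[2]),np.sin(Q[2])
a=cloud("side",d)-[Q[0],Q[1],0];a=np.stack([c*a[...,0]+s*a[...,1],-s*a[...,0]+c*a[...,1],a[...,2]],-1)
k=(a[...,2]>.068)&(a[...,2]<.082)&(abs(a[...,0])<.025)&(abs(a[...,1])<.02);print("knob top",k.sum(),np.median(a[k],axis=0),a[k].min(0),a[k].max(0))
k=(a[...,2]>.040)&(a[...,2]<.066)&(abs(a[...,0]+.04)<.012)&(a[...,1]<-.05)&(a[...,1]>-.16);print("pin",k.sum(),np.median(a[k],axis=0))
k=(a[...,2]>.060)&(a[...,2]<.075)&(abs(a[...,0])<.022)&(abs(a[...,1]+.0345)<.01);print("spacer top",k.sum(),np.median(a[k],axis=0))
E
```

```text
clock: 29.83
tool_pos: [0.5536, -0.0352, 0.1168]
orientation: [-43.6, 89.5, 47.7]
force: [0.3, -0.2, -0.1]
opening: 0.0005
g 0.0188
 t 29.83 pos [ 0.5536 -0.0352  0.1168] jaw -3.119 j6 -14.9 tilt 0.54 F [ 0.3 -0.2 -0.1] open 0.0005 
  -> lin mm [36.9 -8.   9.2] twist 0.003
knob top 65 [-0.00265855  0.0053427   0.07419769] [-0.0150708  -0.00920442  0.06827237] [0.01086479 0.01526267 0.07787884]
pin 39 [-0.04195294 -0.08775019  0.05538131]
spacer top 88 [-0.00359089 -0.02925792  0.06826218]
```

```bash
python3 -m pendant '[{"claw":0,"linear":[0,-8,9.3],"twist":0},{"claw":0,"linear":[15,0,0],"twist":0},{"claw":0,"linear":[15,0,0],"twist":0},{"claw":0,"linear":[7,0,0],"twist":0},{"claw":0,"linear":[2,0,0],"twist":0},{"claw":0,"linear":[2,0,0],"twist":0},{"claw":0,"linear":[0,0,0],"twist":0},{"claw":0,"linear":[0,0,0],"twist":0},{"claw":0,"linear":[0,0,0],"twist":0},{"claw":0,"linear":[0,0,0],"twist":0}]' 
python3 -c "
from h import *
go(pl(0,0,.069),.0193)"
python3 -m pendant '[{"claw":0,"linear":[1,0,0],"twist":0},{"claw":0,"linear":[1,0,0],"twist":0},{"claw":0,"linear":[1,0,0],"twist":0},{"claw":0,"linear":[1,0,0],"twist":0},{"claw":0,"linear":[1,0,0],"twist":0},{"claw":0,"linear":[1,0,0],"twist":0},{"claw":0,"linear":[0,0,0],"twist":0},{"claw":0,"linear":[0,0,0],"twist":0},{"claw":0,"linear":[0,0,0],"twist":0},{"claw":0,"linear":[0,0,0],"twist":0}]' 
python3 -c "
from h import *
go(pl(0,0,.069),.0193)"
```

```text
clock: 30.72
tool_pos: [0.56, -0.029, 0.0762]
orientation: [-41.9, 89.5, 49.3]
force: [0.0, 1.1, -0.5]
opening: 0.0005
g 0.0188
 t 30.72 pos [ 0.56   -0.029   0.0762] jaw -3.122 j6 -15.5 tilt 0.5 F [ 0.   1.1 -0.5] open 0.0005 
  -> lin mm [ 7.2 -1.6  3.3] twist 0.0
clock: 31.55
tool_pos: [0.5601, -0.029, 0.0705]
orientation: [-43.7, 89.5, 47.4]
force: [-3.0, -0.2, 8.0]
opening: 0.0006
g 0.0188
 t 31.55 pos [ 0.5601 -0.029   0.0705] jaw -3.122 j6 -15.5 tilt 0.49 F [-3.  -0.2  8. ] open 0.0006 
  -> lin mm [ 1.5 -1.5  3.3] twist 0.001
```

```bash
python3 -m pendant '[{"claw":0,"linear":[0.8,0,0],"twist":0},{"claw":0,"linear":[0.8,0,0],"twist":0},{"claw":0,"linear":[0.6,0,0],"twist":0},{"claw":0,"linear":[0,0,0],"twist":0},{"claw":0,"linear":[0,0,0],"twist":0},{"claw":0,"linear":[0,0,0],"twist":0},{"claw":0,"linear":[0,0,0],"twist":0},{"claw":0,"linear":[0,0,0],"twist":0},{"claw":0,"linear":[0,0,0],"twist":0},{"claw":0,"linear":[0,0,0],"twist":0}]' 
python3 -c "
from h import *
go(pl(0,0,.069),.0193)"
```

```text
clock: 32.38
tool_pos: [0.5602, -0.029, 0.0692]
orientation: [-46.7, 89.5, 44.5]
force: [-6.2, 1.6, 16.2]
opening: 0.0004
g 0.0188
 t 32.38 pos [ 0.5602 -0.029   0.0692] jaw -3.121 j6 -15.5 tilt 0.5 F [-6.2  1.6 16.2] open 0.0004 
  -> lin mm [ 0.2 -1.5  3.4] twist 0.001
```

```bash
python3 -m pendant '[{"claw":0,"linear":[0.5,0,0],"twist":0},{"claw":0,"linear":[0,0,0],"twist":0},{"claw":0,"linear":[0,0,0],"twist":0},{"claw":0,"linear":[0,0,0],"twist":0},{"claw":0,"linear":[0,0,0],"twist":0},{"claw":0,"linear":[0,0,0],"twist":0},{"claw":0,"linear":[0,0,0],"twist":0},{"claw":0,"linear":[0,0,0],"twist":0},{"claw":0,"linear":[0,0,0],"twist":0},{"claw":0,"linear":[0,0,0],"twist":0}]' 
python3 - <<'E'
from h import *
go(pl(0,0,.069),.0193)
im,d=snapshot("side");np.savez("s6.npz",im=im,d=d);c,s=np.cos(Q[2]),np.sin(Q[2])
for n in("s5","s6"):
    a=cloud("side",np.load(n+".npz")["d"])-[Q[0],Q[1],0];a=np.stack([c*a[...,0]+s*a[...,1],-s*a[...,0]+c*a[...,1],a[...,2]],-1)
    def md(t,x,y,lo,hi): 
        k=(abs(a[...,0]-x[0])<x[1])&(abs(a[...,1]-y[0])<y[1])&(a[...,2]>lo)&(a[...,2]<hi);print(n,t,k.sum(),np.median(a[k],axis=0).round(4))
    md("tile",(-.018,.006),(0,.018),.034,.046);md("thick cheek",(0,.026),(.05,.014),.03,.042)
    md("pin",(-.04,.012),(-.1,.05),.04,.064);md("spacer top",(0,.022),(-.0345,.008),.062,.075)
save("g6",cv2.resize(np.clip(im[150:260,220:350].astype(float)*1.5,0,255).astype(np.uint8),(709,600),interpolation=3))
E
```

```text
clock: 33.22
tool_pos: [0.5602, -0.029, 0.0691]
orientation: [-47.8, 89.5, 43.4]
force: [-6.8, 0.8, 21.8]
opening: 0.0004
g 0.0188
 t 33.22 pos [ 0.5602 -0.029   0.0691] jaw -3.121 j6 -15.5 tilt 0.51 F [-6.8  0.8 21.8] open 0.0004 
  -> lin mm [ 0.1 -1.5  3.4] twist 0.001
s5 tile 41 [-0.0178  0.0019  0.0432]
s5 thick cheek 136 [-0.      0.0496  0.0372]
s5 pin 39 [-0.042  -0.0878  0.0554]
s5 spacer top 68 [-0.0019 -0.0304  0.0686]
s6 tile 40 [-0.0175 -0.0018  0.0374]
s6 thick cheek 140 [-0.0001  0.0508  0.0372]
s6 pin 32 [-0.0434 -0.0866  0.0523]
s6 spacer top 25 [-0.0172 -0.0309  0.0684]
```

View pics/g6.png

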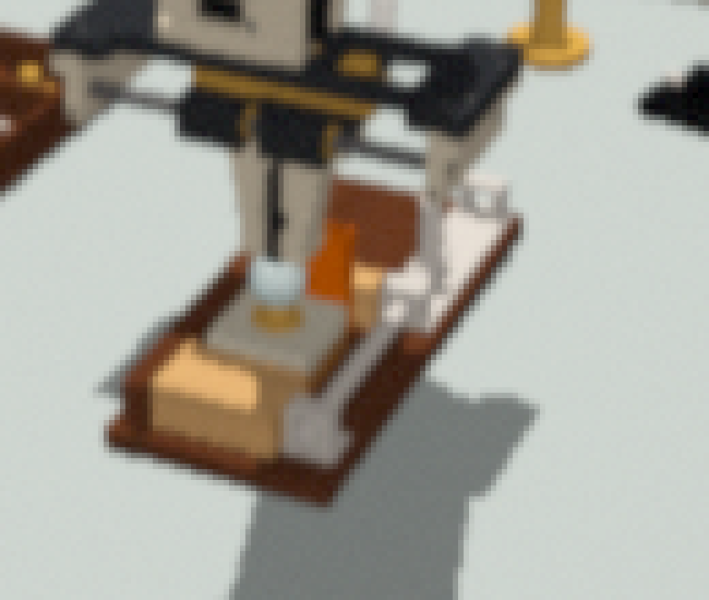

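The tile face reads z 0.0374 against 0.0372 for the cheek, so it is flush. The spacer is in the gap at crop (335,265) and the bolt rod is in the keeper at (320,420). Handing in.

```bash
python3 -c "
from h import *
print(close_job()); go(pl(0,0,.069),.0193)"
```

```text
g 0.0188
the job is handed in; nothing more can be done
None
the job is handed in; nothing more can be done
```

I stood the spacer in the gap, pushed the bolt until it stopped, and handed the job in with the tile held down flush. The clock stood at about 33 s. The one doubt is whether the bolt counts as fully home.

- **Spacer:** I chose the larger of the two orange pieces and left the small orange and the green one alone. It stands upright in the 19 mm gap by the thin cheek, foot on the board (2.2 N contact felt) and released. Its top reads 68 mm, as expected.
- **Bolt:** The closed fingers pushed it into the keeper until it stopped hard. The camera showed only about 46 mm of travel, not 60. A second, gentler push at another height and offset stopped at the same place. The rod tip also works out to be inside the keeper, near its far end. I took this as the hard stop, with the bolt not fully drawn at the start, but the cameras could not confirm 60 mm.
- **Tile:** I pressed on the knob about 3.7 mm off its centre, which is still on its flat top, until the fingers were at 69.1 mm and about 22 N. The tile face then read 37.4 mm against 37.2 mm for the cheek.

**What went wrong on the way:**
- **Joint limit:** An early turn ran joint 6 into its range limit and tilted the tool 6.7°. I undid that to about 0.5° before gripping anything.
- **Push force:** The first bolt push read about 90 N at the wrist at the end of the move. That is under the 120 N limit but more than needed.
- **Other pieces:** I did not measure the other display pieces again at the end.

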